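# Lift the slide rack out of its staining dish and hold it to drain

### The job

Take the steel slide rack out of the open glass staining dish: first swing its folded-down wire handle upright while the rack still sits in the dish, then lift the rack by the handle and hold it squarely over that same dish, so that it drains back into it, still and level, with its underside about 5 cm above the dish's rim. The program finishes while the gripper is still holding the rack there. Do not push the dish aside, and leave the lidded dishes and the other things on the bench where they stand.

Things in the scene. Friction and masses are not known exactly. Their poses are not given: they have to be found in the camera images.
- dish: open clear glass staining dish, 100 x 124 x 70 mm high outside, 90 x 114 mm inside (5 mm walls), floor 6 mm thick, loose on the bench, about 0.85 kg; the only one of three like dishes without a lid. Origin: centre of its underside; x across its short side, y along its long side, z up
- slide_rack: stainless rack with fixed glass slides, 82 mm (x) by 102 mm (y) by 55 mm high, 0.2 to 0.45 kg, standing inside the dish on its floor with 4 to 6 mm play each side. Origin: centre of its underside; axes as the dish's, z up. The handle's two pivots lie on the line x = 0, 50 mm above the underside, parallel to y; hung from them the rack is level
- bail (a joint): angle of the rack's U-shaped wire handle (4 mm wire, arms 101 mm apart along rack y) about its pivots, rad: 0 = upright, along rack z; positive = folded toward rack -x. At the start about 1.2: the arms lie on the dish's long rim. Swings almost without friction and falls back when let go
- handle_grip (a point): middle of the handle's grip sleeve, a steel tube 10 mm thick and 52 mm long parallel to rack y, 105 mm from the pivot line. Folded, it is about 50 mm outside the dish's wall on the rack's -x side and 20 mm higher than the rim; pinch it from above, fingers closing along rack x. The round sleeve turns between the fingers. z axis: from pivots to grip
- covered_a: glass staining dish like the open one but with a knobbed glass lid on, 110 x 134 x 100 mm, a bystander; origin at the centre of its underside
- covered_b: the other lidded glass staining dish, same size, a bystander; origin at the centre of its underside
- spare_lid: the open dish's knobbed glass lid lying on the bench, 110 x 134 x 34 mm, a bystander; origin at the centre of its underside
- forceps: steel forceps lying on the bench, 17 x 130 x 10 mm, a bystander; origin at the centre of the underside
- petri_dish: glass petri dish, 66 mm across, 32 mm high, a bystander; origin at the centre of its underside
- beaker: small glass beaker, 54 mm across, 70 mm high, a bystander; origin at the centre of its underside
- wash: white squeeze wash bottle with a bent jet, 66 x 128 x 197 mm, a bystander; origin at the underside
Not all that is in view belongs to the job. Leave any red or turquoise look-alike of the slide_rack alone. What is shaped like the dish but turquoise is not meant.

How it is judged:
On the way, in this order (a step that is already met when the one before it is completed fails the run):
1. the handle stands upright (within 0.3 rad) in the fingers, the rack still seated in the dish (value of joint bail between -0.3 and 0.3 rad and z of slide_rack in the frame of dish below 0.016 m and contact force between the fingers and slide_rack above 0.5 N), for 0.1 s.
2. the rack is clear above the rim, over its dish (z of slide_rack in the frame of dish above 0.09 m and horizontal distance between slide_rack and dish below 0.035 m), for 0.2 s.
At the end, for the whole second after the job is handed in: Held by its handle over the dish: rack centre within 15 mm of the dish's from above, underside 25 to 95 mm above the rim, tilt under 0.1 rad, at rest (20 mm/s, 0.15 rad/s), not touching the dish; the dish stands flat, moved under 20 mm (z of slide_rack in the frame of dish between 0.095 and 0.165 m and horizontal distance between slide_rack and dish below 0.015 m and angle between slide_rack's own z axis and vertical below 0.1 rad and linear speed of slide_rack below 0.02 m/s and angular speed of slide_rack below 0.15 rad/s and contact force between the fingers and slide_rack above 1 N and contact force between slide_rack and dish below 0.1 N and distance of dish from where it was at the start of the episode below 0.02 m and angle between dish's own z axis and vertical below 0.05 rad and height (world z) of dish below 0.01 m); the arm keeps its last pose, push and grip.
It fails at once if the rack is tipped more than 0.4 rad (angle between slide_rack's own z axis and vertical above 0.4 rad).
It fails at once if the open dish is pushed more than 20 mm or tilted more than 0.2 rad (distance of dish from where it was at the start of the episode above 0.02 m or angle between dish's own z axis and vertical above 0.2 rad).
It fails at once if a bystander is moved more than 20 mm (distance of any of covered_a, covered_b, spare_lid, forceps, petri_dish, beaker, wash from where it was at the start of the episode above 0.02 m).
It also fails if it takes over 42 s, if anything falls off the work surface, if the arm or the gripper's body presses on something with over 40 N, if the wrist force passes 120 N, or if a joint passes its speed limit or range.

### The arm

A 7-joint arm with a two-finger parallel gripper is mounted at the origin on a cart in front of the work surface, level with it; the furniture and walls round the work are solid. World frame = base frame: x ahead of the robot, y to its left, z up, the work surface at z = 0. Lengths are in m, angles in rad, forces in N, time in s.
With the tool pointing down it reaches from about 0.425 to 0.925 m from the base axis. Payload 6.8 kg.
Tool frame: the origin (TCP) lies at the very end of the fingers, on their centre line; the grasp point (between the pads) lies 19 mm behind it; z points along the fingers, y is the line along which they close (so a half turn about z gives the same grasp; the last joint's range is limited). The gripper opens to 85 mm and grips with 20 to 120 N. Pads are 22 mm wide; open, the fingers measure 114 mm over their backs; the gripper's body (76 mm by 85 mm) begins 54 mm behind the grasp point. The pads swing forward as they close: fully open they stand 13 mm farther back than shut.
Start: joints at [1.201, 0.477, 0.022, 1.555, -0.011, 1.109, -0.083], TCP at [0.175, -0.652, 0.231] pointing down, gripper open.
Joint ranges: [-2.96, 2.96], [-0.34, 2.1], [-1.41, 1.46], [0.24, 2.44], [-1.37, 4.51], [0.17, 1.92], [-2.96, 2.96]. Speed limits (rad/s): [2.39, 2.39, 3.14, 3.14, 3.14, 3.14, 3.14].

### API

Orientations are given as a unit quaternion [w, x, y, z].
In Python, from station import bot gives the robot as it stands. The module is installed in compiled form; this text tells all that it offers.
- The arm moves only by the shell command python3 -m jog 'ROWS' [OPENING] [FORCE]. ROWS is JSON, a list of rows, each a list of 4 numbers: the shift along the tool's x, y, z in cm, then the turn about the tool's z in rad. In form: [[x, y, z, spin], ...]. A call has 1 to 20 rows; each row is the pose to reach, as a shift and turn from the pose commanded when the call began, along the tool's axes at that moment; what a row does not reach only later rows make up. A row lasts 1/12 s, in which the tool goes at most 41.7 mm and 7.16 degrees, less where a joint would pass 70% of its speed; a pose out of reach is approached as far as the arm can. A call with a gripper value outside its range is refused whole. OPENING is the closure, from -1 (fully open) to 1 (shut), set as the call begins (- or left out, the last holds). The fingers move at their own pace and stop on an object; FORCE is the grip in N (left out, the last holds). Time passes only in rows, so rows that repeat a pose let the fingers close. It gives the time, the measured TCP pose, the force, the opening and the grip force at its end, in the units of the state.
- bot.get_obs(): the state, without advancing time (a new reading comes with each control period).
- bot.read_camera(name): name is "side" or "top"; returns a dict with "pixels" (400x640x3 uint8, red, green, blue), "depth" (400x640 float32, m along the optical axis (not along the pixel's ray), 0 where there is no reading), "fovy" (degrees; the focal length in pixels is half the picture's height over the tangent of half this angle, whatever the lens; pixels are square), "cx", "cy" (the principal point, pixels), "distortion" ([k1, k2, p1, p2, k3] as OpenCV has them; the pictures are not rectified), "pose" (4x4, takes a point from camera to world coordinates). Camera axes: x right, y down, z forward; pixel columns grow to the right and rows downward; lengths in m; the calibration is good to about 2 mm. A picture is of the moment at which its call begins.
- bot.hand_in(): hands the job in; it is judged then, once.
The state is a dict: "t": time; "q": joint angles; "joint_vel": joint speeds; "joint_torque": joint torques, N m; "eef_pos": TCP position; "tool_rot": TCP orientation; "contact_force": force on the tool from outside, world axes, zero at the start; "torque": the same for the moment, N m; "gripper_width": opening from 0.0 (shut) to 1.0 (fully open); "grasp_force": force on a finger pad.
Only numpy, scipy, OpenCV 4.12 (cv2) and the standard library are available. Lean on these libraries where they do the work, as an engineer would, in place of code of your own. Each camera call takes 0.05 s, during which the arm holds its last target. There are 200 camera calls.

## Working session

There is one attempt and no reset: what is moved stays moved. The work goes in short steps, Python scripts to look and compute and a shell command to move; the robot and the scene stay as the last step left them, time stands still between calls to the robot, and variables do not carry over. Pictures are saved under pics/ and viewed, at most 10 in all, crops included, and the job is handed in when it is done.

```bash
mkdir -p pics
cat > h.py <<'E'
import numpy as np, cv2
from station import bot
def cam(n):
    c=bot.read_camera(n); f=200/np.tan(np.radians(c["fovy"])/2)
    c["K"]=np.array([[f,0,c["cx"]],[0,f,c["cy"]],[0,0,1]]); c["D"]=np.array(c["distortion"]); c["pose"]=np.array(c["pose"]); return c
def ray(c,uv):
    p=cv2.undistortPoints(np.array(uv,float).reshape(-1,1,2),c["K"],c["D"]).reshape(-1,2)
    d=np.c_[p,np.ones(len(p))]@c["pose"][:3,:3].T
    return c["pose"][:3,3],d
def plane(c,uv,z):
    o,d=ray(c,uv); return o+d*((z-o[2])/d[:,2])[:,None]
def dep(c,uv):
    o,d=ray(c,uv); return np.array([o+dd*c["depth"][int(v),int(u)] for dd,(u,v) in zip(d,uv)])
def save(n,im): cv2.imwrite("pics/"+n,im[:,:,::-1])
E
python3 - <<'E'
from h import *
for n in("top","side"):
    c=cam(n); save(n+"0.png",c["pixels"]); print(n,c["K"][0,0],c["D"],c["pose"].round(3).tolist())
s=bot.get_obs(); print(s["t"],s["eef_pos"],s["tool_rot"],s["contact_force"])
E
```

```text
top 441.30261470160264 [0.02633322 0.         0.         0.         0.        ] [[0.027, -0.995, 0.092, 0.453], [-1.0, -0.026, 0.006, -0.055], [-0.004, -0.092, -0.996, 1.49], [0.0, 0.0, 0.0, 1.0]]
side 426.5986186246122 [-0.11469153  0.          0.          0.          0.        ] [[0.981, -0.17, 0.089, 0.457], [-0.192, -0.858, 0.476, -0.626], [-0.005, -0.484, -0.875, 1.166], [0.0, 0.0, 0.0, 1.0]]
0.1 [ 0.1745517  -0.65147987  0.2304128 ] [-8.27005704e-04  9.91445302e-01  1.30520132e-01 -1.54613442e-04] [ 0.0918185   0.24749293 -1.23268488]
```

View pics/top0.png

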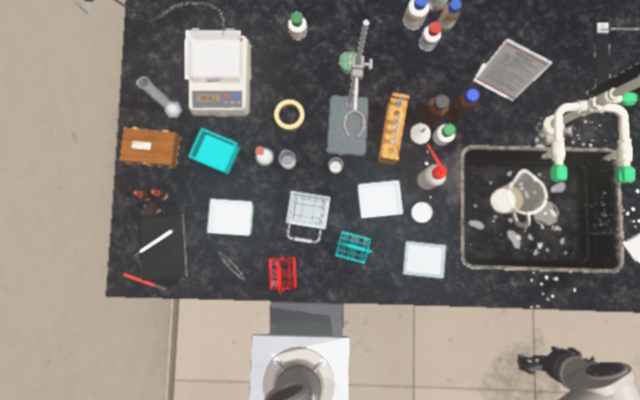

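View pics/side0.png

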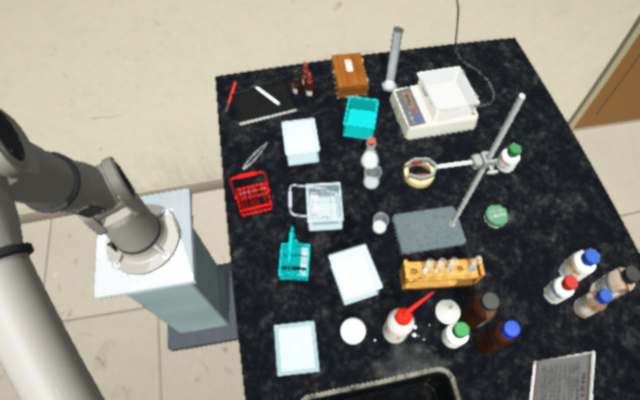

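Top view: the steel rack in the open dish is at (308,212), with its handle at (303,237) on the robot's side. Side view: the dish is at (323,205) and the handle at (297,200). Look-alikes in the top view are the red rack (283,273), the turquoise rack (353,247), the turquoise dish (213,150), and the white-lidded dishes or lid at (230,217), (380,200) and (425,259). I choose (308,212): it is steel, has no lid, and its wire handle is folded over the rim. Next is a close crop to check.

Run:
```python
from h import *
a=cam("top");b=cam("side")
A=cv2.resize(a["pixels"][180:250,270:345],None,fx=5.3,fy=5.3,interpolation=cv2.INTER_CUBIC)
B=cv2.resize(b["pixels"][170:240,280:355],None,fx=5.3,fy=5.3,interpolation=cv2.INTER_CUBIC)
save("crop.png",np.hstack([A,B]))
print(dep(a,[(303,240),(304,239),(308,195),(328,210)]).round(3)); print(dep(b,[(292,200),(291,205),(342,205)]).round(3))
```

```text
[[ 0.464 -0.002  0.101]
 [ 0.467 -0.005  0.097]
 [ 0.61  -0.012  0.07 ]
 [ 0.568 -0.079  0.001]]
[[ 0.47   0.046 -0.002]
 [ 0.463 -0.026  0.094]
 [ 0.611 -0.038  0.065]]
```

View pics/crop.png

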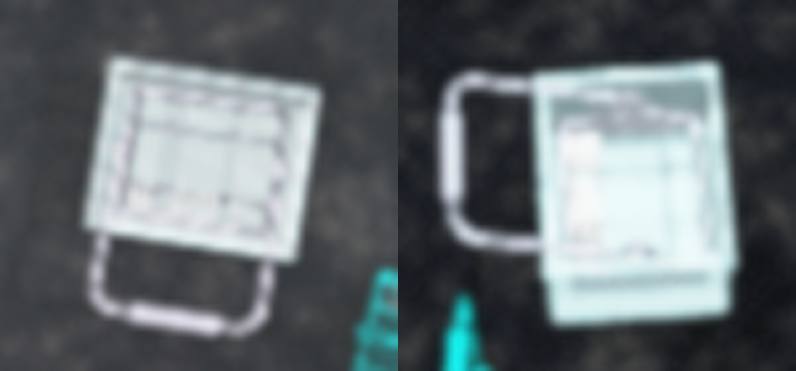

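The crop confirms the steel rack in the open glass dish with the handle folded over the rim. In the left (top) crop the sleeve runs (130,312)–(222,323) and the rim corners are (110,60), (320,92), (298,260), (85,228). In the right (side) crop the sleeve middle is at (452,157).

Run:
```python
from h import *
from scipy.spatial.transform import Rotation as R
a=cam("top");b=cam("side")
L=lambda p:(np.array(p,float)+.5)/5.3-.5+[270,180]
S=lambda p:(np.array(p,float)-[398,0]+.5)/5.3-.5+[280,170]
rt=plane(a,L([(110,60),(320,92),(298,260),(85,228)]),.07); print("rim top",rt.round(3).tolist(),rt.mean(0).round(4),np.linalg.norm(np.diff(rt,axis=0),axis=1))
rs=plane(b,S([(535,75),(720,65),(738,265),(543,275)]),.07); print("rim side",rs.round(3).tolist(),rs.mean(0).round(4))
e=rt[0]+rt[3]-rt[1]-rt[2]; print("y dir deg from world y",np.degrees(np.arctan2(-e[0],e[1])))
for z in(.085,.09,.095):
    g=plane(a,L([(130,312),(222,323),(176,318)]),z);h=plane(b,S([(452,112),(452,200),(452,157)]),z)
    print(z,g.round(4).tolist(),h.round(4).tolist(), np.degrees(np.arctan2(-(g[0]-g[1])[0],(g[0]-g[1])[1])))
s=bot.get_obs();print(R.from_quat(np.roll(s["tool_rot"],-1)).as_matrix().round(3),s["q"])
```

```text
rim top [[0.622, 0.045, 0.07], [0.605, -0.084, 0.07], [0.503, -0.073, 0.07], [0.519, 0.057, 0.07]] [ 0.562  -0.0136  0.07  ] [0.12980693 0.10331192 0.13074161]
rim side [[0.518, 0.052, 0.07], [0.622, 0.038, 0.07], [0.605, -0.089, 0.07], [0.5, -0.074, 0.07]] [ 0.5614 -0.0183  0.07  ]
y dir deg from world y -7.110499182386933
0.085 [[0.4683, 0.0271, 0.085], [0.4632, -0.0282, 0.085], [0.4654, -0.0006, 0.085]] [[0.4673, 0.028, 0.085], [0.4589, -0.0272, 0.085], [0.4629, -0.0005, 0.085]] -5.268888048883147
0.09 [[0.4682, 0.0268, 0.09], [0.4631, -0.0283, 0.09], [0.4654, -0.0008, 0.09]] [[0.4672, 0.025, 0.09], [0.4589, -0.03, 0.09], [0.4629, -0.0034, 0.09]] -5.2688880488831265
0.095 [[0.4681, 0.0265, 0.095], [0.4631, -0.0284, 0.095], [0.4653, -0.0009, 0.095]] [[0.4672, 0.022, 0.095], [0.4589, -0.0327, 0.095], [0.4629, -0.0063, 0.095]] -5.26888804888316
[[ 0.966  0.259 -0.   ]
 [ 0.259 -0.966  0.001]
 [-0.    -0.001 -1.   ]] [ 1.20086135  0.47731029  0.02237774  1.55574224 -0.01152708  1.10930236
 -0.08308334]
```

```bash
cat >> h.py <<'E'
from scipy.spatial.transform import Rotation as R
def rows(pts,yaw=-7.2):
    s=bot.get_obs(); M=R.from_quat(np.roll(s["tool_rot"],-1)).as_matrix()
    a=np.degrees(np.arctan2(M[1,1],M[0,1])); print("t",s["t"],"tooly deg",a,"spin",-np.radians(yaw-a), "eef",np.round(s["eef_pos"],4))
    for p in pts: print((100*M.T@(np.array(p)-s["eef_pos"])).round(2))
E
python3 -c "
from h import *
rows([(.35,-.45,.23),(.43,-.2,.23),(.4645,-.002,.17)])"
```

```text
t 0.3 tooly deg -74.99797660296902 spin -1.1832979179118897 eef [ 0.1747 -0.6518  0.231 ]
[ 22.16 -14.96   0.1 ]
[ 36.36 -37.03   0.12]
[ 44.81 -55.26   6.13]
```

```bash
python3 -m jog '[[22.2,-15,0,-0.4],[22.2,-15,0,-0.4],[22.2,-15,0,-0.4],[22.2,-15,0,-0.4],[22.2,-15,0,-0.4],[22.2,-15,0,-0.6],[22.2,-15,0,-0.7],[36.4,-37,0,-1.18],[36.4,-37,0,-1.18],[36.4,-37,0,-1.18],[36.4,-37,0,-1.18],[36.4,-37,0,-1.18],[36.4,-37,0,-1.18],[36.4,-37,0,-1.18],[44.8,-55.3,0,-1.18],[44.8,-55.3,0,-1.18],[44.8,-55.3,0,-1.18],[44.8,-55.3,0,-1.18],[44.8,-55.3,4,-1.18],[44.8,-55.3,6,-1.18]]' 0 20
python3 - <<'E'
from h import *
rows([(.4645,-.002,.12),(.4645,-.002,.073)])
b=cam("side");save("c2.png",cv2.resize(b["pixels"][120:270,230:400],None,fx=4,fy=4,interpolation=cv2.INTER_CUBIC))
E
```

```text
t: 1.97
eef_pos: [0.4665, 0.0038, 0.1725]
tool_rot: [0.001, 0.749, 0.662, 0.003]
contact_force: [-0.0, -1.3, -0.2]
gripper_width: 0.502
grasp_force: 0.0
t 1.9667 tooly deg -7.025594644184048 spin 0.0030439476921006034 eef [0.4665 0.0038 0.1725]
[-0.61 -0.16  5.24]
[-0.62 -0.19  9.94]
```

View pics/c2.png

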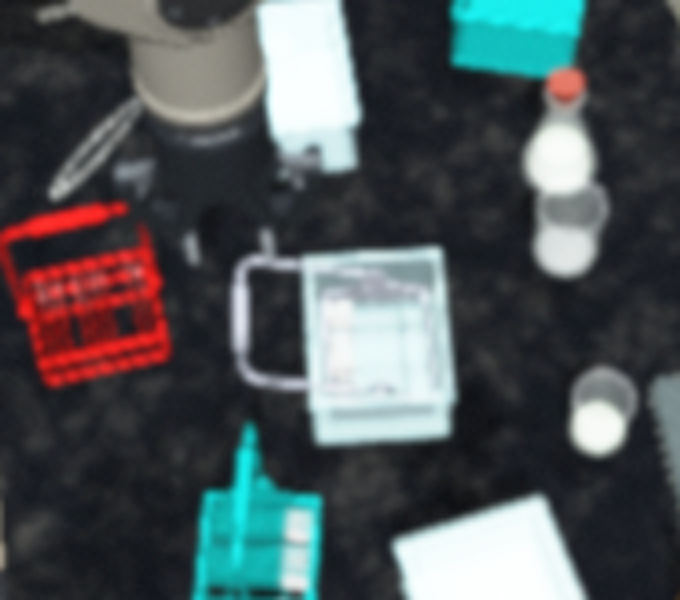

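The crop shows the fingers at (193,245) and (268,240), still above and behind the sleeve at (240,320). The red rack's handle stands near (100,215). I go down partway and check clearances.

```bash
python3 -m jog '[[-0.6,-0.2,2,0],[-0.6,-0.2,4,0],[-0.6,-0.2,5.2,0],[-0.6,-0.2,5.2,0],[-0.6,-0.2,5.2,0]]' 0 20
python3 - <<'E'
from h import *
rows([(.4645,-.002,.073)])
b=cam("side");save("c3.png",cv2.resize(b["pixels"][150:230,240:340],None,fx=6,fy=6,interpolation=cv2.INTER_CUBIC))
p=b["pixels"].astype(int);m=(p[...,0]>150)&(p[...,1]<80)&(p[...,2]<80);m[:,280:]=0;m[:160]=0
v,u=np.nonzero(m);P=dep(b,np.c_[u,v]);P=P[(P[:,2]>.09)&(P[:,2]<.25)]
print(len(P),P.min(0),P.max(0))
E
```

```text
t: 2.43
eef_pos: [0.4614, -0.0082, 0.1195]
tool_rot: [-0.0, 0.751, 0.66, -0.0]
contact_force: [0.9, -0.9, 1.3]
gripper_width: 0.5
grasp_force: 0.0
t 2.4333 tooly deg -7.434353692720327 spin -0.004090243552176771 eef [ 0.4614 -0.0082  0.1195]
[0.66 0.23 4.65]
88 [0.30497685 0.05506027 0.14794559] [0.40106731 0.06679112 0.16157802]
```

View pics/c3.png

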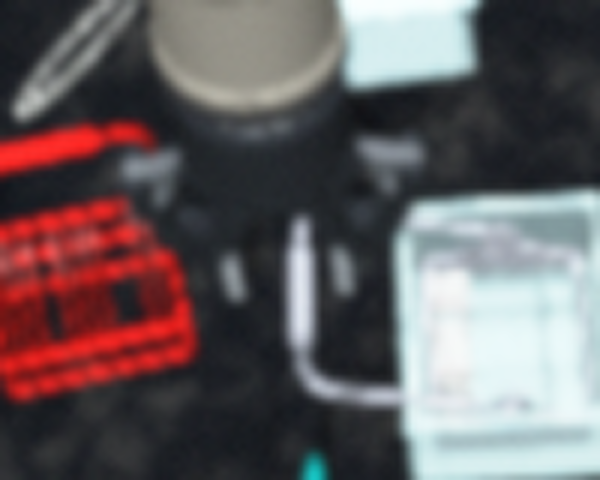

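The sleeve at (300,290) lies between the finger tips at (235,300) and (345,290), about 10 px off their midpoint, which matches the computed 2 mm shift. The red handle reaches only to x = 0.40, so it is clear.

```bash
python3 -m jog '[[0.6,0.3,1.5,0],[0.6,0.3,3,0],[0.6,0.3,4.6,0],[0.6,0.3,4.6,0],[0.6,0.3,4.6,0],[0.6,0.3,4.6,0]]' 0 20
python3 -m jog '[[0,0,0,0],[0,0,0,0],[0,0,0,0],[0,0,0,0],[0,0,0,0],[0,0,0,0],[0,0,0,0],[0,0,0,0]]' 1 20
python3 - <<'E'
from h import *
th=np.linspace(1.2,0,13); ux=np.array([np.cos(np.radians(-7.2)),np.sin(np.radians(-7.2)),0])
e=bot.get_obs()["eef_pos"]
rows([e+ux*.105*(np.sin(1.2)-np.sin(t))+[0,0,.105*(np.cos(t)-np.cos(1.2))] for t in th])
b=cam("side");save("c4.png",cv2.resize(b["pixels"][150:230,240:340],None,fx=6,fy=6,interpolation=cv2.INTER_CUBIC))
E
```

```text
t: 2.98
eef_pos: [0.4663, -0.0021, 0.0746]
tool_rot: [0.001, 0.751, 0.66, 0.001]
contact_force: [-0.2, 0.2, 0.2]
gripper_width: 0.503
grasp_force: 0.0
t: 3.65
eef_pos: [0.4654, -0.0021, 0.0733]
tool_rot: [0.0, 0.751, 0.66, 0.0]
contact_force: [-0.3, -0.3, 1.2]
gripper_width: 0.107
grasp_force: 20.4
t 3.65 tooly deg -7.3950215842068605 spin -0.003403768756865087 eef [ 0.4654 -0.0021  0.0733]
[0. 0. 0.]
[ 0.    0.43 -0.96]
[ 0.    0.95 -1.87]
[ 0.01  1.56 -2.72]
[ 0.01  2.25 -3.51]
[ 0.01  3.02 -4.23]
[ 0.01  3.86 -4.86]
[ 0.02  4.75 -5.41]
[ 0.02  5.7  -5.87]
[ 0.02  6.68 -6.23]
[ 0.03  7.7  -6.49]
[ 0.03  8.74 -6.64]
[ 0.03  9.79 -6.69]
```

View pics/c4.png

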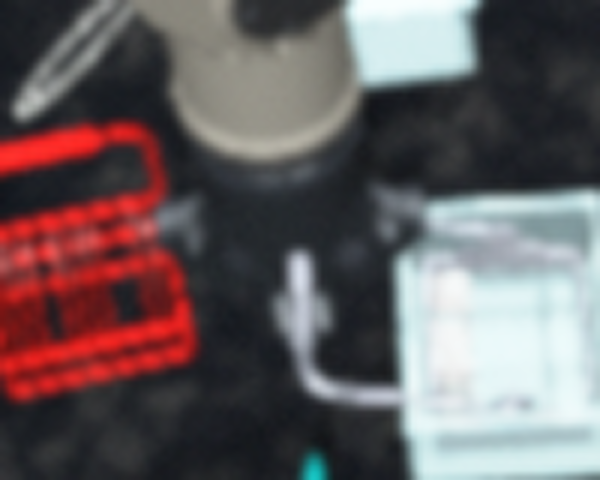

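The sleeve is pinched: the opening is about 9–10 mm, and the crop shows the pads either side of it at (300,310). I swing the first half slowly.

```bash
python3 -m jog '[[0,0.2,-0.5,0],[0,0.4,-1,0],[0,0.7,-1.4,0],[0,0.9,-1.9,0],[0,1.2,-2.3,0],[0,1.5,-2.7,0],[0,1.9,-3.1,0],[0,2.2,-3.5,0],[0,2.6,-3.9,0],[0,3,-4.2,0],[0,3.4,-4.5,0],[0,3.9,-4.9,0],[0,3.9,-4.9,0],[0,3.9,-4.9,0]]' 1 20
python3 -c "
from h import *
p=bot.get_obs()['eef_pos'];print(p)"
```

```text
t: 4.87
eef_pos: [0.5014, -0.0067, 0.1229]
tool_rot: [-0.001, 0.751, 0.66, -0.003]
contact_force: [-14.3, 0.9, 14.9]
gripper_width: 0.107
grasp_force: 21.0
[ 0.50137885 -0.00672769  0.12285773]
```

```bash
python3 -m jog '[[0,-0.1,-0.2,0],[0,-0.1,-0.3,0],[0,-0.1,-0.3,0],[0,-0.1,-0.3,0]]' 1 20
python3 - <<'E'
from h import *
a=cam("top");b=cam("side")
A=cv2.resize(a["pixels"][180:250,270:345],None,fx=5.3,fy=5.3,interpolation=cv2.INTER_CUBIC)
B=cv2.resize(b["pixels"][170:240,280:355],None,fx=5.3,fy=5.3,interpolation=cv2.INTER_CUBIC)
save("c5.png",np.hstack([A,B]))
E
```

```text
t: 5.2
eef_pos: [0.5034, -0.0069, 0.1256]
tool_rot: [0.0, 0.751, 0.66, 0.0]
contact_force: [-1.6, -0.6, 1.5]
gripper_width: 0.105
grasp_force: 19.7
```

View pics/c5.png

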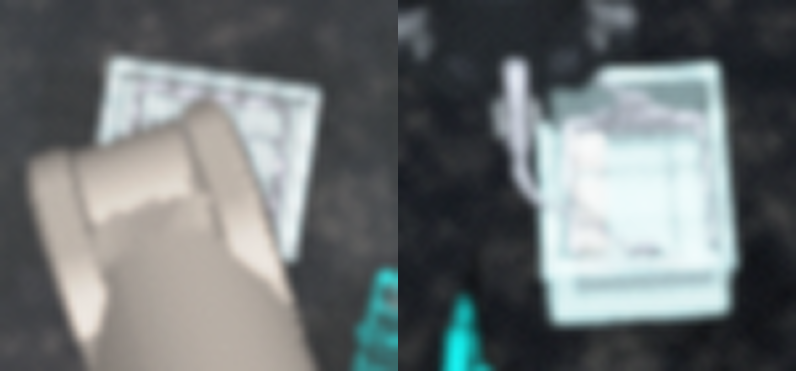

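The crop shows the dish still in place, with its corners at (110,60), (320,90) and (298,260), and the handle part-raised. After the correction the force is about 2 N. I refit the arc to the measured points and finish the swing.

```bash
python3 -m jog '[[0,0.6,-0.4,0],[0,1.1,-0.75,0],[0,1.6,-1.0,0],[0,2.1,-1.25,0],[0,2.6,-1.45,0],[0,3.1,-1.6,0],[0,3.1,-1.6,0],[0,3.1,-1.6,0]]' 1 20
python3 -m jog '[[0,0.5,-0.15,0],[0,1,-0.25,0],[0,1.5,-0.35,0],[0,2,-0.4,0],[0,2.5,-0.45,0],[0,3.0,-0.45,0],[0,3.0,-0.45,0],[0,3.0,-0.45,0],[0,3.0,-0.45,0]]' 1 20
```

```text
t: 5.97
eef_pos: [0.5345, -0.011, 0.1416]
tool_rot: [0.0, 0.751, 0.66, 0.0]
contact_force: [-2.5, 0.4, 4.2]
gripper_width: 0.107
grasp_force: 20.1
t: 6.72
eef_pos: [0.5635, -0.0148, 0.1457]
tool_rot: [0.0, 0.751, 0.66, 0.0]
contact_force: [-0.5, -0.1, 1.4]
gripper_width: 0.105
grasp_force: 20.3
```

```bash
python3 -m jog '[[0,0,0,0],[0,0,0,0],[0,0,0,0],[0,0,0,0],[0,0,-0.3,0],[0,0,-0.6,0],[0,0,-0.9,0],[0,0,-1.2,0],[0,0,-1.6,0],[0,0,-2,0],[0,0,-2.5,0],[0,0,-3,0],[0,0,-3,0],[0,0,-3,0]]' 1 40
python3 -m jog '[[0,0,-0.5,0],[0,0,-1,0],[0,0,-1.5,0],[0,0,-2,0],[0,0,-2.5,0],[0,0,-3,0],[0,0,-3.5,0],[0,0,-4,0],[0,0,-4.5,0],[0,0,-5,0],[0,0,-5.5,0],[0,0,-6,0],[0,0,-6.5,0],[0,0,-7,0],[0,0,-7.5,0],[0,0,-8,0],[0,0,-8.3,0],[0,0,-8.5,0],[0,0,-8.5,0],[0,0,-8.5,0]]' 1 40
python3 - <<'E'
from h import *
a=cam("top");b=cam("side")
A=cv2.resize(a["pixels"][170:240,270:345],None,fx=5.3,fy=5.3,interpolation=cv2.INTER_CUBIC)
B=cv2.resize(b["pixels"][170:240,280:355],None,fx=5.3,fy=5.3,interpolation=cv2.INTER_CUBIC)
save("c6.png",np.hstack([A,B]))
E
```

```text
t: 7.88
eef_pos: [0.5637, -0.0148, 0.1762]
tool_rot: [0.0, 0.751, 0.66, 0.0]
contact_force: [-0.5, -0.1, -2.6]
gripper_width: 0.1
grasp_force: 39.0
t: 9.55
eef_pos: [0.5634, -0.0148, 0.2607]
tool_rot: [-0.0, 0.751, 0.66, -0.0]
contact_force: [0.0, 0.2, -3.0]
gripper_width: 0.1
grasp_force: 39.0
```

View pics/c6.png

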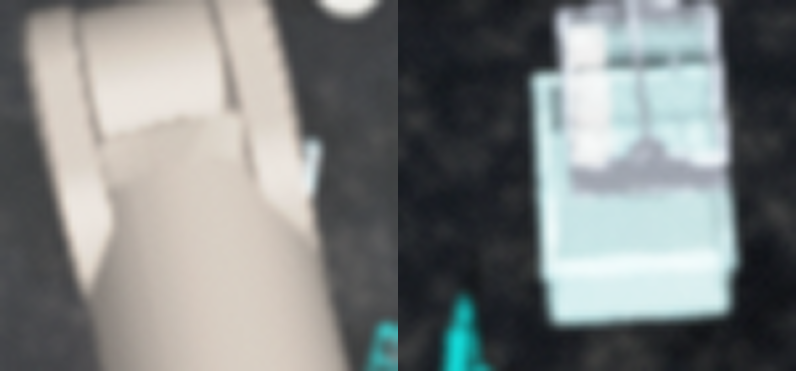

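The rack hangs above the dish: in the side crop its near bottom edge runs (570,190)–(722,188). The dish has not moved; its corners are still at (535,75), (738,265) and (543,275). I check level and centring from the bottom edge.

Run:
```python
from h import *
b=cam("side")
S=lambda p:(np.array(p,float)-[398,0]+.5)/5.3-.5+[280,170]
Y=np.array([np.sin(np.radians(7.2)),np.cos(np.radians(7.2))])
for z in(.115,.12,.125):
    P=plane(b,S([(570,190),(722,188)]),z); print(z,P.round(4).tolist(),"centre",P.mean(0)[:2]+Y*.051)
print([np.round(bot.get_obs()[k],3) for k in("eef_pos","contact_force","joint_vel","grasp_force")])
# depth along rack underside edge
print(dep(b,S([(580,183),(650,180),(712,182)])).round(3))
```

```text
0.115 [[0.5213, -0.05, 0.115], [0.6006, -0.0646, 0.115]] centre [ 0.56732549 -0.0067021 ]
0.12 [[0.521, -0.0528, 0.12], [0.5999, -0.0672, 0.12]] centre [ 0.56683215 -0.00940653]
0.125 [[0.5207, -0.0555, 0.125], [0.5992, -0.0699, 0.125]] centre [ 0.56633881 -0.01211096]
[array([ 0.563, -0.015,  0.26 ]), array([ 0.768,  0.552, -2.772]), array([-0.   ,  0.   , -0.001, -0.001,  0.001,  0.001, -0.001]), np.float64(39.019)]
[[ 0.525 -0.061  0.141]
 [ 0.562 -0.065  0.138]
 [ 0.594 -0.07   0.134]]
```

```bash
python3 -m jog '[[0,-0.2,0,0],[0,-0.2,0,0],[0,-0.2,0,0],[0,-0.2,0,0],[0,-0.2,0,0],[0,-0.2,0,0],[0,-0.2,0,0],[0,-0.2,0,0],[0,-0.2,0,0],[0,-0.2,0,0],[0,-0.2,0,0],[0,-0.2,0,0],[0,-0.2,0,0],[0,-0.2,0,0],[0,-0.2,0,0],[0,-0.2,0,0],[0,-0.2,0,0],[0,-0.2,0,0],[0,-0.2,0,0],[0,-0.2,0,0]]' 1 40
python3 -m jog '[[0,0,0,0],[0,0,0,0],[0,0,0,0],[0,0,0,0],[0,0,0,0],[0,0,0,0],[0,0,0,0],[0,0,0,0],[0,0,0,0],[0,0,0,0],[0,0,0,0],[0,0,0,0],[0,0,0,0],[0,0,0,0],[0,0,0,0],[0,0,0,0],[0,0,0,0],[0,0,0,0]]' 1 40
python3 -c "
from station import bot
print(bot.hand_in())"
```

```text
t: 11.37
eef_pos: [0.5615, -0.0145, 0.2608]
tool_rot: [0.0, 0.751, 0.66, 0.0]
contact_force: [0.5, 0.6, -3.3]
gripper_width: 0.096
grasp_force: 39.0
t: 12.87
eef_pos: [0.5615, -0.0145, 0.2608]
tool_rot: [0.0, 0.751, 0.66, 0.0]
contact_force: [0.2, -0.4, -2.5]
gripper_width: 0.093
grasp_force: 39.0
the job is handed in; nothing more can be done
None
```

The job is handed in (no verdict was returned): the gripper holds the rack by its upright handle over its dish, underside about 5 cm above the rim by my measurement, and neither the dish nor anything else shows any sign of having moved.

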